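# Change the bolt on the V-cradle

### The job

Change the bolt on the checking cradle: first lift out the green-taped bolt and lay it in the grey tray. Then draw the blue-taped bolt out of its pigeonhole by the head end, lay it down on the black rubber mat and let go, take it again by the middle and lay it in both V-grooves of the cradle, its head up against the red stop. Let it settle in the grooves while you still hold it, never drop a bolt, and leave everything else where it is.

Things in the scene. Friction and masses are not known exactly. Their poses are not given: they have to be found in the camera images.
- bolt: The bolt to move: steel hex bolt, 0.3-0.5 kg, blue tape round the shank near the head, blue disc on the head. Shank 20 mm diameter, 160 long; head 12.5 thick, 30 across flats. Origin on the axis at mid-shank; x runs towards the head (head at x = 80 to 92.5 mm, tip at -80); balance point x = +14. Starts level in a pigeonhole, axis 45 mm above the table, head and 46-53 mm of shank sticking out in front.
- bolt_head (a point): Centre of the end face of the blue bolt's head, on its axis, 92.5 mm from the bolt's origin; the head is 34.6 mm across corners. Lying on a flat surface the bolt rests on a flat of its head and on its tip (axis 15 mm up at the head, 10 mm at the tip) and does not roll away.
- bolt_tip (a point): Centre of the far (threaded) end face of the blue bolt, on its axis, 80 mm from the bolt's origin.
- bolt_green: The checked bolt: same size, shape and frame as the blue one, with green tape. It lies in the cradle's V-grooves at the start, head towards the red stop (0 to 10 mm off it), axis 50 mm above the table.
- tray: Fixed shallow grey tray, 230 (x) by 120 (y) by 16 mm outside, walls and floor 4 mm thick, empty; origin at the centre of its underside, x along its length. The green bolt goes in here, lying flat on its floor along the tray's x, head either way.
- bolt_yellow: Bystander: bolt of the same size with yellow tape, in another pigeonhole; same frame as the blue one. Leave alone.
- bolt_plain: Bystander: bolt of the same size without tape, in another pigeonhole; same frame. Leave alone.
- rack: Fixed wooden rack, 120 deep (x, +55 at the open front to -65 mm), 230 wide (y), 83 high; origin at table height; open front faces its +x. Three pigeonholes at y = -70, 0, 70 mm, 62 mm wide or more, floor at 35 mm, roof underside at 77; strips 3 mm high, 16 mm apart, on the floor keep a bolt from rolling. Draw a bolt straight out along +x; 115 mm of travel clears the front.
- mat: Fixed black rubber mat, 240 (x) by 120 (y) by 4 mm thick, kept clear; origin at the centre of its underside on the table, x along its length.
- cradle: Fixed; blue base 200 (x) by 80 (y) by 12 mm; origin at its underside centre; groove along x. Two aluminium V-blocks (90 degree V), 20 mm thick, centred at x = -42 and +42 mm, 56 high. Fingers fit only between them (x = -32 to 32 mm, open to both sides): beyond them blue side plates, 48 mm apart, 75 high, flank the bolt. Red stop plate, 75 high, at the +x end, inner face at x = 88.
- cradle_seat (a point): Where the centre of the head's end face belongs: on the inner face of the red stop, 88 mm along the cradle's x from its origin, 50 mm above the table (the axis height of a seated bolt); same axes as the cradle.
- spray_can: Bystander: orange-labelled can standing, 60 mm in diameter, 160 mm high; origin at its bottom centre.
- nut_jar: Bystander: jar standing, 70 mm in diameter, 90 mm high; origin at its bottom centre.
- wrench: Bystander: wrench lying flat along its x, 190 mm long; origin about its middle.
- tape_roll: Bystander: roll of blue tape lying flat, 90 mm in diameter, 24 mm high.
- nut: Bystander: loose hex nut, 30 mm across flats, 16 mm high.
- washer_box: Bystander: cardboard box 80 (x) by 50 (y) by 50 mm high; origin at its bottom centre.
Not all that is in view belongs to the job. Leave any purple or turquoise look-alike of the bolt alone.

How it is judged:
By the outcome, as a careful person would: the job done as asked, in the order asked, and still so for the second after the job is handed in, with the robot touching nothing.
It also fails if it takes over 72 s, if anything falls off the work surface, if the arm or the gripper's body presses on something with over 40 N, if the wrist force passes 120 N, or if a joint passes its speed limit or range.

### The arm

A 6-joint arm with a two-finger parallel gripper is mounted at the origin on the work surface. World frame = base frame: x ahead of the robot, y to its left, z up, the work surface at z = 0. Lengths are in m, angles in degrees, forces in N, time in s.
With the tool pointing down it reaches from about 0.4 to 0.825 m from the base axis. Payload 7 kg.
Tool frame: the origin (TCP) lies at the very end of the fingers, on their centre line; the grasp point (between the pads) lies 19 mm behind it (ctrl.grip_point_offset is the distance from the TCP to the grasp point, in m); x points along the fingers, z is the direction in which the jaws open and shut, and the axes are right-handed (so a half turn about x gives the same grasp; the last joint's range is limited). The gripper opens to 88 mm and grips with 3 to 60 N. Pads are 19 mm wide; open, the fingers measure 130 mm over their backs; the gripper's body (78 mm by 193 mm) begins 47 mm behind the grasp point.
Start: joints at [-47.378, 20.546, 0.682, 0, -70.136, -16.507], TCP at [0.297, -0.606, 0.227] pointing down, gripper open.
Joint ranges: [-176.03, 176.03], [-82.01, 121.73], [-58.28, 71.71], [-173.87, 95.51], [-174.79, -0.11], [-173.66, 173.66]. Speed limits (degrees/s): [136.94, 136.94, 172.46, 180, 180, 180].

### API

Orientations are given as [roll, pitch, yaw] about the fixed x, y, z axes, in that order (R = Rz(yaw) Ry(pitch) Rx(roll)).
In Python, from plant import get_obs, snapshot, calibration, close_job, ctrl gives the robot as it stands.
- The arm moves only by the tool move_arm, never from a script. Its argument "commands" is a list that holds one entry, the list of rows, each a list of 4 numbers: the shift along the tool's x, y, z in cm, then the turn about the tool's x in rad. In form: [[[dx, dy, dz, spin], ...]]. A call has 1 to 8 rows; each row shifts and turns the commanded pose from where the row before left it, along the tool's axes as they then stand; what a row does not reach is not made up. A row lasts 1/10 s, in which the tool goes at most 50 mm and 8.59 degrees, less where a joint would pass 70% of its speed; a pose out of reach is approached as far as the arm can. A call with a gripper value outside its range is refused whole. "jaw" is the finger opening in cm, from 0 to 8.76, set as the call begins (left out, the last holds). The fingers move at their own pace and stop on an object; the grip force is fixed at half the most. Time passes only in rows, so rows that do not move let the fingers close. It gives the time, the measured TCP pose, the force and the opening at its end, in the units of the state.
- get_obs(): the state, without advancing time (a new reading comes with each control period).
- snapshot(name): name is "side" or "top" or "wrist"; returns (picture, depth): 384x512x3 uint8, red, green, blue; 384x512 float32, m along the optical axis (not along the pixel's ray), 0 where there is no reading.
- calibration(name): a dict with "mtx" (3x3 intrinsics, pixels), "T" (4x4, takes a point from camera to world coordinates); the wrist camera has in their place "tool_from_camera" (4x4, takes a point from camera to tool coordinates, whose origin is the TCP and whose axes are the tool frame's). Camera axes: x right, y up, looking along -z (the intrinsics and any distortion apply to the point x, -y, -z); pixel columns grow to the right and rows downward; lengths in m; the calibration is good to about 2 mm. The wrist camera is an equidistant fisheye: a pixel r from the principal point sees the ray r / f radians off the axis. A picture is of the moment at which its call begins: read the wrist's pose just before it. calibration takes no time and is no camera call.
- close_job(): hands the job in, once; it reports no verdict.
The state is a dict: "clock": time; "joint_pos": joint angles; "qvel": joint speeds; "tau": joint torques, N m; "tool_pos": TCP position; "orientation": TCP orientation; "force": force on the tool from outside, world axes, zero at the start; "moment": the same for the moment, N m; "opening": finger opening in m.
Only numpy, scipy, OpenCV 4.12 (cv2) and the standard library are available. Lean on these libraries where they do the work, as an engineer would, in place of code of your own. Each camera call takes 0.05 s, during which the arm holds its last target. There are 200 camera calls.

## Working session

There is one attempt and no reset: what is moved stays moved. The work goes in short steps, Python scripts to look and compute and a tool call to move; the robot and the scene stay as the last step left them, time stands still between calls to the robot, and variables do not carry over. Pictures are saved under pics/ and viewed, about 8 in all and at most 12, crops included, and the job is handed in when it is done.

Besides the shell and the picture viewer there is one more tool, called after "Emit:" in YAML: its name, and indented under it one key for each argument. move_arm: Moves the arm, as the interface text tells. Its arguments: {"type":"object","properties":{"commands":{"type":"array"},"jaw":{"type":"number"}},"required":["commands"]}

```bash
mkdir -p pics; ls
cat > h.py <<'E'
import numpy as np, cv2
from plant import get_obs, snapshot, calibration, close_job, ctrl
from scipy.spatial.transform import Rotation as R
def save(n,img): cv2.imwrite(f'pics/{n}.png',cv2.cvtColor(img,cv2.COLOR_RGB2BGR))
def ray(c,u,v):
    K,T=np.array(c['mtx']),np.array(c['T'])
    d=np.array([(u-K[0,2])/K[0,0],-(v-K[1,2])/K[1,1],-1.])
    return T[:3,3],T[:3,:3]@d
def onplane(c,u,v,z):
    o,d=ray(c,u,v); return o+d*(z-o[2])/d[2]
def cloud(c,dep):
    K,T=np.array(c['mtx']),np.array(c['T'])
    v,u=np.mgrid[:dep.shape[0],:dep.shape[1]]
    p=np.stack([(u-K[0,2])/K[0,0]*dep,-(v-K[1,2])/K[1,1]*dep,-dep],-1)
    return p@T[:3,:3].T+T[:3,3]
E
python3 - <<'E'
from h import *
o=get_obs(); print({k:np.round(v,3) for k,v in o.items()})
for n in ['top','side']:
    c=calibration(n); print(n,{k:np.round(v,3) for k,v in c.items()})
    p,d=snapshot(n); save(n,p); np.savez(n,p=p,d=d)
print(calibration('wrist'))
E
```

```text
pics
{'clock': np.float64(0.0), 'joint_pos': array([-4.7378e+01,  2.0591e+01,  6.3300e-01, -2.0000e-02, -7.0137e+01,
       -1.6509e+01]), 'qvel': array([0.052, 0.007, 0.014, 0.002, 0.098, 0.036]), 'tau': array([-0.0000e+00, -5.8273e+01,  2.9306e+01,  6.9970e+00,  7.0000e-03,
       -0.0000e+00]), 'tool_pos': array([ 0.297, -0.606,  0.226]), 'orientation': array([  5.101,  89.904, 121.207]), 'force': array([ 0.062,  0.62 , -0.469]), 'moment': array([-0.036, -0.021,  0.012]), 'opening': np.float64(0.088)}
top {'mtx': array([[353.163,   0.   , 257.3  ],
       [  0.   , 353.163, 191.005],
       [  0.   ,   0.   ,   1.   ]]), 'T': array([[ 0.000e+00,  9.850e-01, -1.740e-01,  3.570e-01],
       [-1.000e+00, -1.000e-03, -6.000e-03,  9.400e-02],
       [-6.000e-03,  1.740e-01,  9.850e-01,  1.105e+00],
       [ 0.000e+00,  0.000e+00,  0.000e+00,  1.000e+00]])}
side {'mtx': array([[393.801,   0.   , 253.973],
       [  0.   , 393.801, 190.771],
       [  0.   ,   0.   ,   1.   ]]), 'T': array([[-0.825,  0.335, -0.455, -0.122],
       [-0.565, -0.501,  0.655,  1.   ],
       [-0.008,  0.798,  0.603,  0.935],
       [ 0.   ,  0.   ,  0.   ,  1.   ]])}
{'mtx': array([[297.31863964,   0.        , 258.59810899],
       [  0.        , 297.31863964, 188.63927785],
       [  0.        ,   0.        ,   1.        ]]), 'tool_from_camera': array([[ 1.15099188e-03,  3.00459982e-01, -9.53793727e-01,
        -1.57296636e-01],
       [ 9.85076868e-04,  9.53793556e-01,  3.00461117e-01,
         8.05199566e-02],
       [ 9.99998852e-01, -1.28538844e-03,  8.01832462e-04,
        -3.49736798e-04],
       [ 0.00000000e+00,  0.00000000e+00,  0.00000000e+00,
         1.00000000e+00]])}
```

View pics/top.png

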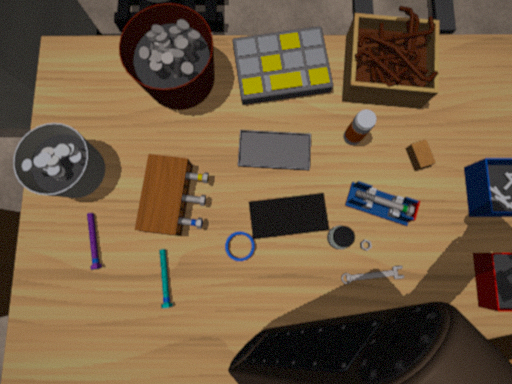

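View pics/side.png

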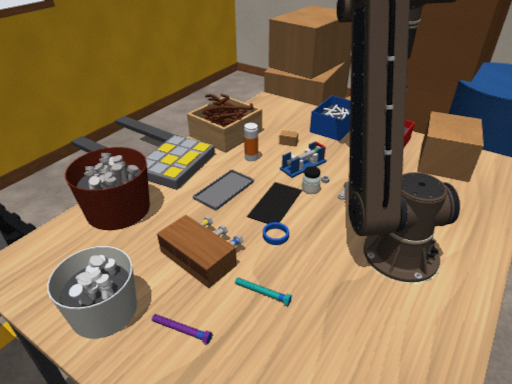

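Run:
```python
from h import *
z=np.load('top.npz');p,d=z['p'],z['d'];c=calibration('top');P=cloud(c,d)
hsv=cv2.cvtColor(p,cv2.COLOR_RGB2HSV)
a=cv2.resize(p[140:245,130:230],None,fx=4,fy=4,interpolation=cv2.INTER_CUBIC)
b=cv2.resize(p[140:245,335:430],None,fx=4,fy=4,interpolation=cv2.INTER_CUBIC)
save('crop',np.hstack([a,b]))
H,S,V=[hsv[...,i].astype(int) for i in range(3)]
zz=P[...,2]
def rect(name,m,box,zp=None):
    mm=np.zeros(m.shape,np.uint8);u0,u1,v0,v1=box;mm[v0:v1,u0:u1]=m[v0:v1,u0:u1]
    ys,xs=np.nonzero(mm)
    if len(xs)<3: print(name,'none');return
    if zp is None: q=P[ys,xs];q=q[d[ys,xs]>0]
    else: q=np.array([onplane(c,u,v,zp) for u,v in zip(xs,ys)])
    r=cv2.minAreaRect(q[:,:2].astype(np.float32)); print(name,len(xs),'px',xs.mean().round(1),ys.mean().round(1),'ctr',np.round(r[0],4),'size',np.round(r[1],3),'ang',round(r[2],2),'z',np.round(np.percentile(q[:,2],[5,50,95]),3))
rect('mat',(V<50),(245,332,190,240),.004)
rect('tray',(S<60)&(V>30)&(V<150),(233,316,126,172),.014)
rect('racktop',zz>.07,(130,195,145,240),.083)
rect('cradle blue',(H>100)&(H<125)&(S>120),(340,425,175,230),.012)
rect('red',((H<8)|(H>172))&(S>120),(400,425,190,225),.075)
rect('green',(H>45)&(H<85)&(S>80),(340,425,175,230),.055)
rect('bluetape',(H>100)&(H<125)&(S>120),(183,215,165,235),.055)
rect('yellow',(H>22)&(H<35)&(S>120),(183,215,165,235),.055)
```

```text
mat 2689 px 288.2 215.6 ctr [0.4742 0.0038] size [0.113 0.235] ang 6.87 z [0.004 0.004 0.004]
tray 2553 px 274.3 149.7 ctr [0.6858 0.0464] size [0.228 0.121] ang 86.61 z [0.014 0.014 0.014]
racktop 3212 px 161.4 194.5 ctr [0.5402 0.3818] size [0.281 0.188] ang 3.22 z [0.083 0.083 0.083]
cradle blue 844 px 375.6 203.5 ctr [ 0.5133 -0.2853] size [0.207 0.083] ang 71.09 z [0.012 0.012 0.012]
red 65 px 415.8 209.2 ctr [ 0.484  -0.3604] size [0.017 0.056] ang 71.9 z [0.075 0.075 0.075]
green 31 px 404.7 208.4 ctr [ 0.489  -0.3399] size [0.014 0.019] ang 70.91 z [0.055 0.055 0.055]
bluetape 21 px 192.8 222.0 ctr [0.4491 0.2916] size [0.012 0.012] ang 89.97 z [0.055 0.055 0.055]
yellow 24 px 199.5 176.5 ctr [0.5876 0.2761] size [0.016 0.009] ang 1.6 z [0.055 0.055 0.055]
```

View pics/crop.png

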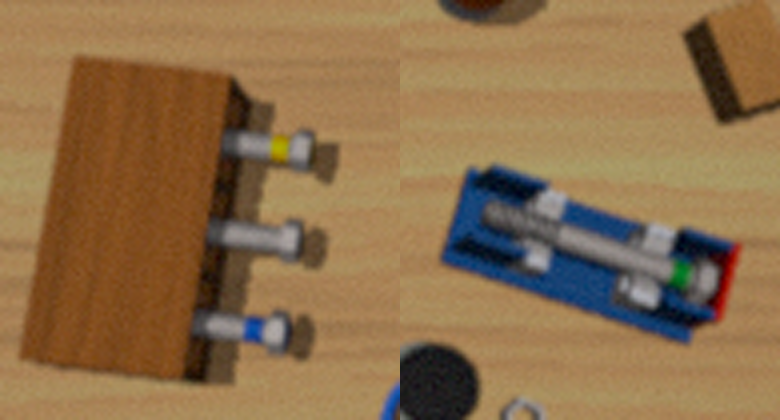

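```bash
cat >> h.py <<'E'
def pose():
    o=get_obs(); M=R.from_euler('xyz',o['orientation'],degrees=True).as_matrix(); return np.array(o['tool_pos']),M,o
def go(target,axis_deg):
    """axis_deg: azimuth (mod 180) of the bolt axis, tool y lies along it. Prints spin and, after the spin, cm in tool axes"""
    t,M,o=pose(); a=np.degrees(np.arctan2(M[1,1],M[0,1]))
    s=(axis_deg-a+90)%180-90      # world ccw turn
    M2=R.from_euler('z',s,degrees=True).as_matrix()@M
    print('t',round(float(o['clock']),2),'tcp',np.round(t,4),'yaz',round(a,2),'spin rad',round(-np.radians(s),4),'then cm',np.round(100*M2.T@(np.array(target)-t),2),'no-spin cm',np.round(100*M.T@(np.array(target)-t),2),'j',np.round(o['joint_pos'],0),'F',np.round(o['force'],1),'op',round(float(o['opening']),4))
def wrist(name=None):
    t,M,o=pose(); p,d=snapshot('wrist'); c=calibration('wrist')
    if name: save(name,p)
    K=np.array(c['mtx']);C=np.array(c['tool_from_camera']); W=np.eye(4);W[:3,:3]=M;W[:3,3]=t
    return p,d,K,W@C
def wray(K,T,u,v):
    x=(np.asarray(u,float)-K[0,2])/K[0,0];y=(np.asarray(v,float)-K[1,2])/K[1,1];r=np.hypot(x,y)+1e-12
    D=np.stack([np.sin(r)*x/r,-np.sin(r)*y/r,-np.cos(r)],-1); return T[:3,3],D@T[:3,:3].T
def wplane(K,T,u,v,z):
    o,D=wray(K,T,u,v); return o+D*((z-o[2])/D[...,2])[...,None]
def wproj(K,T,X):
    q=(np.asarray(X)-T[:3,3])@T[:3,:3]; x,y,z=q[...,0],-q[...,1],-q[...,2]
    h=np.hypot(x,y)+1e-12;th=np.arctan2(h,z); return np.stack([K[0,0]*th*x/h+K[0,2],K[1,1]*th*y/h+K[1,2]],-1)
E
python3 - <<'E'
from h import *
t,M,o=pose();print(np.round(M,3))
go([.52,-.28,.22],71)
c=calibration('top')
for n,u,v,z in [('can top',365,118,.16),('jar top',342,237,.09)]: print(n,onplane(c,u,v,z))
E
```

```text
[[-0.001 -0.898 -0.44 ]
 [ 0.001 -0.44   0.898]
 [-1.     0.     0.002]]
t 0.1 tcp [ 0.2969 -0.6057  0.2257] yaz -153.89 spin rad -0.7835 then cm [  0.55 -38.06 -10.49] no-spin cm [  0.59 -34.37  19.43] j [-47.  21.   1.  -0. -70. -17.] F [ 0.1 -0.2 -0.8] op 0.0879
can top [ 0.73239908 -0.20360429  0.16      ]
jar top [ 0.40313371 -0.14131782  0.09      ]
```

Emit:
move_arm:
  commands:
    - [[0.1, -4.3, 2.4, 0], [0.1, -4.3, 2.4, 0], [0.1, -4.3, 2.4, 0], [0.1, -4.3, 2.4, 0], [0.1, -4.3, 2.4, 0], [0.1, -4.3, 2.4, 0], [0, -4.3, 2.4, 0], [0, -4.3, 2.4, 0]]
  jaw: 4.5

```text
clock: 0.9
tool_pos: [0.5221, -0.2803, 0.2204]
orientation: [38.2, 90.0, 154.4]
force: [1.0, 0.5, -0.0]
opening: 0.0451
```

Emit:
move_arm:
  commands:
    - [[0, 0, 0, -0.13], [0, 0, 0, -0.13], [0, 0, 0, -0.13], [0, 0, 0, -0.13], [0, 0, 0, -0.13], [0, 0, 0, -0.13], [0, 0, 0, 0], [0, 0, 0, 0]]

```text
clock: 1.7
tool_pos: [0.5213, -0.2822, 0.2203]
orientation: [-3.4, 90.0, 157.2]
force: [0.4, 0.2, 0.3]
opening: 0.0453
```

Run:
```python
from h import *
go([.52,-.28,.22],71)
p,d,K,T=wrist('w1'); np.savez('w1',p=p,d=d,K=K,T=T)
```

```text
t 1.7 tcp [ 0.5213 -0.2822  0.2203] yaz -109.41 spin rad -0.0072 then cm [ 0.03 -0.16  0.19] no-spin cm [ 0.03 -0.16  0.19] j [-10.  13. -11.  -0. -66. -10.] F [0.4 0.2 0.3] op 0.0453
```

View pics/w1.png

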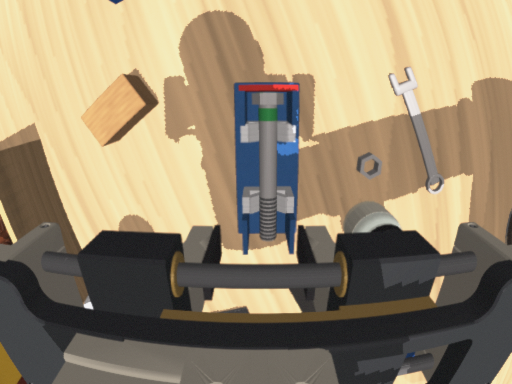

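```bash
cat >> h.py <<'E'
def wcloud(d,K,T):
    v,u=np.mgrid[:d.shape[0],:d.shape[1]]; o,D=wray(K,T,u,v)
    cz=-(D@T[:3,:3])[...,2]; return o+D*(d/cz)[...,None]
def frame(P,c,yaw):
    a=np.radians(yaw);e=np.array([np.cos(a),np.sin(a)]);n=np.array([-e[1],e[0]]);q=P[...,:2]-np.array(c); return q@e,q@n
E
python3 - <<'E'
from h import *
z=np.load('w1.npz');p,d,K,T=[z[k] for k in 'pdKT']
P=wcloud(d,K,T);h=cv2.cvtColor(p,cv2.COLOR_RGB2HSV);H,S,V=[h[...,i].astype(int) for i in range(3)]
box=np.zeros(d.shape,bool);box[75:258,225:310]=True
red=box&((H<8)|(H>172))&(S>130); grn=box&(H>45)&(H<85)&(S>80); blu=box&(H>100)&(H<128)&(S>100)
def rep(n,m,zp):
    v,u=np.nonzero(m);q=wplane(K,T,u,v,zp);r=cv2.minAreaRect(q[:,:2].astype(np.float32))
    print(n,len(u),'u',u.min(),u.max(),'v',v.min(),v.max(),'ctr',np.round(r[0],4),'size',np.round(r[1],4),'ang',round(r[2],2),'mean',q.mean(0).round(4),'cloudz',np.round(np.percentile(P[m][:,2],[5,50,95]),3))
rep('red',red,.075);rep('red top',red&(P[...,2]>.07),.075);rep('green',grn,.055)
rep('blue top',blu&(P[...,2]>.068),.075)
rep('all top',box&(P[...,2]>.068),.075);rep('low blue',blu&(P[...,2]<.02)&(P[...,2]>.006),.012)
bolt=box&(S<70)&(P[...,2]>.05)&(P[...,2]<.07)
cy=np.array([.515,-.285])
s,l=frame(P,cy,251)
b=box&(abs(l)<.025)&~red&(P[...,2]>.03)&~blu
for s0 in np.arange(-.1,.1,.01):
    k=b&(s>=s0)&(s<s0+.01)
    if k.sum()>5:
        # ridge: top points
        zt=np.percentile(P[k][:,2],90);m=k&(P[...,2]>zt-.004);print(round(s0+.005,3),'zmax',round(zt,4),'l',l[m].mean().round(4),'n',m.sum(),k.sum())
E
```

```text
red 367 u 239 298 v 84 91 ctr [ 0.4825 -0.3661] size [0.0071 0.0592] ang 70.78 mean [ 0.4826 -0.3662  0.075 ] cloudz [0.07  0.074 0.075]
red top 347 u 239 297 v 84 90 ctr [ 0.4828 -0.3667] size [0.0061 0.0582] ang 71.31 mean [ 0.4834 -0.3665  0.075 ] cloudz [0.073 0.074 0.075]
green 223 u 259 276 v 108 120 ctr [ 0.4922 -0.3397] size [0.0131 0.0183] ang 70.95 mean [ 0.4924 -0.3395  0.055 ] cloudz [0.054 0.058 0.06 ]
blue top 761 u 236 298 v 91 253 ctr [ 0.515 -0.278] size [0.1811 0.0636] ang 70.98 mean [ 0.5089 -0.2899  0.075 ] cloudz [0.071 0.074 0.075]
all top 1675 u 225 309 v 75 257 ctr [ 0.5116 -0.2806] size [0.2065 0.0856] ang 74.03 mean [ 0.5026 -0.2774  0.075 ] cloudz [0.072 0.074 0.254]
low blue 3270 u 235 298 v 83 232 ctr [ 0.5121 -0.2813] size [0.1961 0.0773] ang 70.98 mean [ 0.5159 -0.2812  0.012 ] cloudz [0.01  0.011 0.012]
-0.095 zmax 0.0748 l 0.0224 n 14 26
-0.085 zmax 0.0599 l -0.0027 n 97 127
-0.075 zmax 0.0594 l -0.0037 n 97 124
-0.065 zmax 0.0595 l -0.0039 n 99 128
-0.055 zmax 0.0589 l -0.0041 n 110 246
-0.045 zmax 0.0587 l -0.004 n 128 348
-0.035 zmax 0.0587 l -0.0037 n 116 334
-0.025 zmax 0.0593 l -0.0039 n 110 149
-0.015 zmax 0.06 l -0.0053 n 124 173
-0.005 zmax 0.2367 l -0.0164 n 41 245
0.005 zmax 0.2488 l -0.0174 n 82 470
0.015 zmax 0.0592 l -0.0041 n 123 164
0.025 zmax 0.0587 l -0.0039 n 131 202
0.035 zmax 0.0586 l -0.004 n 155 408
0.045 zmax 0.0585 l -0.0031 n 160 404
0.055 zmax 0.06 l -0.0037 n 128 174
0.065 zmax 0.0596 l -0.0038 n 132 174
0.075 zmax 0.3776 l 0.0054 n 43 355
0.085 zmax 0.0645 l -0.0022 n 43 102
```

Run:
```python
from h import *
go([.511,-.2846,.038],71)
```

```text
t 1.75 tcp [ 0.5213 -0.2822  0.2203] yaz -109.4 spin rad -0.0069 then cm [18.23  0.56  0.89] no-spin cm [18.23  0.57  0.89] j [-10.  13. -11.  -0. -66. -10.] F [ 0.6 -0.1 -0.1] op 0.045
```

Emit:
move_arm:
  commands:
    - [[0, 0.56, 0.89, -0.007], [3, 0, 0, 0], [3, 0, 0, 0], [3, 0, 0, 0], [3, 0, 0, 0], [2.2, 0, 0, 0], [2, 0, 0, 0], [2, 0, 0, 0]]

```text
clock: 2.55
tool_pos: [0.5105, -0.2848, 0.0379]
orientation: [25.5, 90.0, -173.4]
force: [0.1, 0.4, -1.1]
opening: 0.0449
```

Run:
```python
from h import *
go([.511,-.2846,.038],71)
```

```text
t 2.55 tcp [ 0.5105 -0.2848  0.0379] yaz -108.88 spin rad 0.0022 then cm [-0.01 -0.04 -0.04] no-spin cm [-0.01 -0.04 -0.04] j [-10.  23. -24.   0. -43.  -9.] F [ 0.1  0.4 -1.1] op 0.0449
```

Emit:
move_arm:
  commands:
    - [[0, 0, 0, 0], [0, 0, 0, 0], [0, 0, 0, 0], [0, 0, 0, 0], [0, 0, 0, 0], [0, 0, 0, 0]]
  jaw: 1.0

```text
clock: 3.15
tool_pos: [0.5097, -0.2843, 0.0396]
orientation: [-1.4, 89.9, 159.8]
force: [-5.1, 2.3, 5.1]
opening: 0.0189
```

Emit:
move_arm:
  commands:
    - [[-1, 0, 0, 0], [-1, 0, 0, 0], [-2, 0, 0, 0], [-2, 0, 0, 0], [-2, 0, 0, 0], [-2, 0, 0, 0], [-2, 0, 0, 0], [-2, 0, 0, 0]]

```text
clock: 3.95
tool_pos: [0.5113, -0.2845, 0.1805]
orientation: [-162.0, 89.9, -0.8]
force: [0.9, -0.3, -4.5]
opening: 0.019
```

Run:
```python
from h import *
t,M,o=pose()
go([.6858,.0464,.15],86.6-0); p,d,K,T=wrist('w2'); np.savez('w2',p=p,d=d,K=K,T=T)
```

```text
t 3.95 tcp [ 0.5113 -0.2845  0.1805] yaz -108.8 spin rad -0.2688 then cm [  3.08 -34.07 -15.45] no-spin cm [  3.07 -36.95  -5.85] j [-10.  14. -15.  -0. -61.  -9.] F [ 0.9 -0.3 -4.5] op 0.019
```

View pics/w2.png

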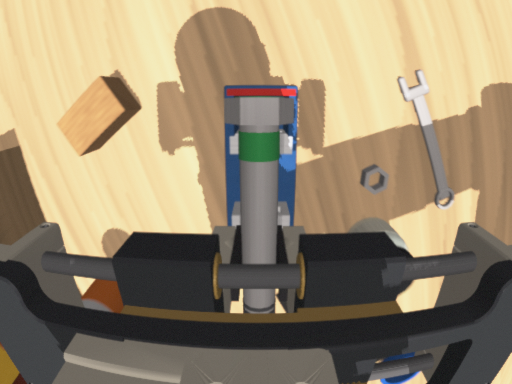

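Emit:
move_arm:
  commands:
    - [[0, -1.5, -0.2, 0], [0, -3, -0.5, 0], [0, -3.5, -0.6, 0], [0, -3.5, -0.6, 0], [0, -3.5, -0.6, 0], [0, -3.5, -0.6, 0], [0, -3.5, -0.6, 0], [0, -3.5, -0.6, 0]]

```text
clock: 4.8
tool_pos: [0.6342, -0.0549, 0.1777]
orientation: [-0.8, 89.9, 160.4]
force: [0.0, -1.4, -4.0]
opening: 0.0191
```

Emit:
move_arm:
  commands:
    - [[0, -3.5, -0.5, 0], [0, -3.5, -0.5, 0], [0, -3, -0.4, 0], [0, -1.4, -0.2, 0], [0, 0, 0, -0.09], [0, 0, 0, -0.09], [0, 0, 0, -0.09], [0, 0, 0, 0]]

```text
clock: 5.6
tool_pos: [0.6854, 0.0459, 0.1777]
orientation: [6.2, 89.9, -177.0]
force: [0.1, 0.3, -4.2]
opening: 0.019
```

Run:
```python
from h import *
p,d,K,T=wrist('w3'); np.savez('w3',p=p,d=d,K=K,T=T)
go([.682,.0464,.05],86.6)
P=wcloud(d,K,T);h=cv2.cvtColor(p,cv2.COLOR_RGB2HSV);H,S,V=[h[...,i].astype(int) for i in range(3)]
m=(P[...,2]>.008)&(P[...,2]<.022)&(S<70)&(abs(P[...,0]-.68)<.1)&(abs(P[...,1]-.05)<.16)
r=cv2.minAreaRect(P[m][:,:2].astype(np.float32));print(m.sum(),r)
```

```text
t 5.65 tcp [0.6854 0.0459 0.1779] yaz -93.44 spin rad -0.0007 then cm [12.79 -0.03  0.33] no-spin cm [12.79 -0.03  0.33] j [ 20.  23.  -1.  -0. -65. -23.] F [ 0.1 -0.7 -3.8] op 0.0189
1821 ((0.685552179813385, 0.025717496871948242), (0.18845370411872864, 0.11998485773801804), 86.72944641113281)
```

View pics/w3.png

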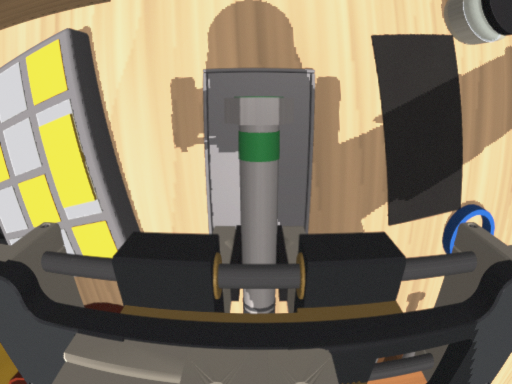

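Run:
```python
from h import *
z=np.load('w3.npz');P=wcloud(z['d'],z['K'],z['T'])
m=(P[...,0]>.72)&(P[...,0]<.9)&(abs(P[...,1]-.046)<.1)&(P[...,2]>.02)&(P[...,2]<.1);m[225:]=0
q=P[m];print(len(q), q.min(0),q.max(0)) if m.any() else print('none')
```

```text
5355 [ 0.84746471 -0.05396575  0.02000316] [0.89999667 0.09950927 0.05882502]
```

Emit:
move_arm:
  commands:
    - [[1, -0.05, 0.3, 0], [2, 0, 0, 0], [2, 0, 0, 0], [2, 0, 0, 0], [2, 0, 0, 0], [1, 0, 0, 0], [1, 0, 0, 0], [0, 0, 0, 0]]

```text
clock: 6.45
tool_pos: [0.6821, 0.0462, 0.0671]
orientation: [16.1, 89.9, -167.2]
force: [-0.4, -0.4, -4.5]
opening: 0.0191
```

Emit:
move_arm:
  commands:
    - [[2, 0, 0, 0], [1.5, 0, 0, 0], [1, 0, 0, 0], [0.5, 0, 0, 0], [0.4, 0, 0, 0], [0, 0, 0, 0]]

```text
clock: 7.05
tool_pos: [0.683, 0.0463, 0.0143]
orientation: [30.0, 90.0, -153.3]
force: [0.1, 0.0, -4.6]
opening: 0.019
```

Emit:
move_arm:
  commands:
    - [[0.2, 0, 0, 0], [0, 0, 0, 0], [0, 0, 0, 0]]

```text
clock: 7.35
tool_pos: [0.6832, 0.0464, 0.013]
orientation: [-160.9, 90.0, 15.8]
force: [0.0, -0.6, -4.2]
opening: 0.0192
```

Emit:
move_arm:
  commands:
    - [[0.2, 0, 0, 0], [0.1, 0, 0, 0], [0, 0, 0, 0], [0, 0, 0, 0]]

```text
clock: 7.75
tool_pos: [0.6829, 0.0464, 0.0095]
orientation: [38.9, 90.0, -144.5]
force: [0.0, -1.1, -4.5]
opening: 0.0191
```

Emit:
move_arm:
  commands:
    - [[0.2, 0, 0, 0], [0, 0, 0, 0], [0, 0, 0, 0]]

```text
clock: 8.05
tool_pos: [0.6832, 0.0465, 0.0078]
orientation: [-167.6, 90.0, 9.0]
force: [-0.1, 0.6, -2.2]
opening: 0.019
```

Contact is beginning (head). Continue gently.

Emit:
move_arm:
  commands:
    - [[0.1, 0, 0, 0], [0, 0, 0, 0], [0, 0, 0, 0]]

```text
clock: 8.35
tool_pos: [0.6833, 0.0467, 0.0068]
orientation: [-157.4, 90.0, 19.3]
force: [-0.9, 2.5, -0.2]
opening: 0.0191
```

Emit:
move_arm:
  commands:
    - [[0.1, 0, 0, 0], [0, 0, 0, 0], [0, 0, 0, 0]]

```text
clock: 8.65
tool_pos: [0.6834, 0.0466, 0.0064]
orientation: [-163.7, 89.9, 13.0]
force: [-1.9, 3.8, 5.9]
opening: 0.0193
```

Emit:
move_arm:
  commands:
    - [[0.1, 0, 0, 0], [0, 0, 0, 0], [0, 0, 0, 0]]

```text
clock: 8.95
tool_pos: [0.6834, 0.0466, 0.0063]
orientation: [-168.9, 89.9, 7.8]
force: [-4.7, 3.5, 12.8]
opening: 0.0194
```

Emit:
move_arm:
  commands:
    - [[-0.05, 0, 0, 0], [0, 0, 0, 0], [0, 0, 0, 0], [0, 0, 0, 0], [0, 0, 0, 0]]
  jaw: 3.2

```text
clock: 9.45
tool_pos: [0.6829, 0.0462, 0.0047]
orientation: [27.4, 90.0, -155.9]
force: [0.8, 0.1, -0.4]
opening: 0.0321
```

Emit:
move_arm:
  commands:
    - [[-1, 0, 0, 0], [-2, 0, 0, 0], [-3, 0, 0, 0], [-3, 0, 0, 0], [-3, 0, 0, 0], [-3, 0, 0, 0], [-3, 0, 0, 0], [-1, 0, 0, 0]]

```text
clock: 10.25
tool_pos: [0.6846, 0.0465, 0.2]
orientation: [-167.3, 89.7, 9.4]
force: [0.2, -0.4, 0.7]
opening: 0.0315
```

Run:
```python
from h import *
p,d,K,T=wrist(); 
c=calibration('top');q,_=snapshot('top')
save('v4',np.hstack([cv2.resize(q[120:245,130:330],(600,375))[:, :], cv2.resize(p,(190,142)).repeat(1,0)[:1].repeat(375,0)*0])[:, :600])
go([.4491+0.0,.29,.2],93)
hs=cv2.cvtColor(p,cv2.COLOR_RGB2HSV);P=wcloud(d,K,T)
g=(hs[...,0]>45)&(hs[...,0]<85)&(hs[...,1]>80);print(np.median(P[g],0),P[g][:,2].max())
# blue bolt & front edge in top
o=cv2.cvtColor(q,cv2.COLOR_RGB2HSV);print(o[222,188:212].tolist())
```

```text
t 10.35 tcp [0.6839 0.0466 0.1978] yaz -93.32 spin rad -0.1102 then cm [ -0.27 -25.54  22.17] no-spin cm [ -0.29 -22.95  24.85] j [ 20.  22.  -0.   0. -67. -23.] F [-0.3 -0.  -0.2] op 0.0319
[ 0.68105111 -0.01134532  0.02687656] 0.357229003899597
[[14, 96, 93], [7, 70, 95], [15, 100, 89], [14, 93, 96], [13, 93, 96], [15, 99, 90], [13, 96, 88], [15, 93, 90], [10, 81, 91], [15, 90, 91], [13, 94, 92], [12, 93, 93], [12, 91, 95], [17, 98, 99], [14, 98, 94], [14, 90, 93], [17, 93, 90], [14, 91, 92], [13, 95, 94], [14, 86, 95], [12, 85, 90], [15, 91, 90], [15, 92, 94], [13, 95, 94]]
```

View pics/v4.png

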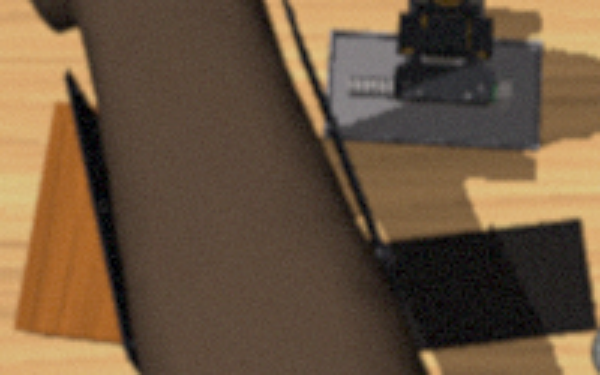

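Emit:
move_arm:
  commands:
    - [[0, -2.5, 3.1, 0], [0, -2.5, 3.1, 0], [0, -2.5, 3.1, 0], [0, -2.5, 3.1, 0], [0, -2.5, 3.1, 0], [0, -2.5, 3.1, 0], [0, -2.5, 3.1, 0], [0, -2.5, 3.1, 0]]
  jaw: 4.5

```text
clock: 11.15
tool_pos: [0.445, 0.2607, 0.1938]
orientation: [44.4, 89.9, -138.9]
force: [0.7, -0.3, 0.2]
opening: 0.0452
```

Emit:
move_arm:
  commands:
    - [[0, 0, 0, 0.05], [0, 0, 0, 0], [0, 0, 0, 0]]

```text
clock: 11.45
tool_pos: [0.4467, 0.26, 0.1943]
orientation: [53.7, 89.9, -132.4]
force: [0.7, 0.2, -0.0]
opening: 0.0454
```

Run:
```python
from h import *
p,d,K,T=wrist('w5'); np.savez('w5',p=p,d=d,K=K,T=T)
go([.449,.29,.05],83)
```

```text
t 11.5 tcp [0.447  0.2598 0.1944] yaz -96.16 spin rad 0.0147 then cm [14.43 -3.03  0.16] no-spin cm [14.43 -3.03  0.12] j [ 52.   7. -22.  -0. -61. -58.] F [ 1.1 -0.2 -0.4] op 0.0452
```

View pics/w5.png

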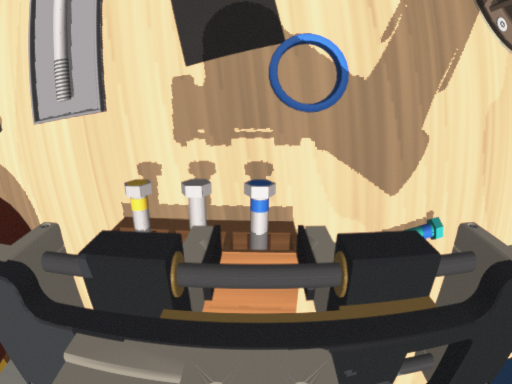

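Run:
```python
from h import *
z=np.load('w5.npz');p,d,K,T=[z[k] for k in 'pdKT']
P=wcloud(d,K,T);h=cv2.cvtColor(p,cv2.COLOR_RGB2HSV);H,S,V=[h[...,i].astype(int) for i in range(3)]
box=np.zeros(d.shape,bool);box[175:250,240:282]=True
m=box&(P[...,2]>.035)&(P[...,2]<.07)&~((H<25)&(S>60))
# per-row edges on shank -> ray onto axis plane .045 mid
for v in range(180,250,5):
    u=np.nonzero(m[v])[0]
    if len(u)>3:
        c=wplane(K,T,np.array([u.min()-.5,u.max()+.5]),np.array([v,v]),.045); print(v,u.min(),u.max(),c.mean(0).round(4),'w',np.linalg.norm(c[1]-c[0]).round(4),'zmax',P[v,u][:,2].max().round(4))
b=box&(H>100)&(H<125)&(S>120)&(np.mgrid[:384,:512][0]>197);print('tape',np.nonzero(b)[0].min(),np.nonzero(b)[0].max(),P[b].mean(0))
rk=np.zeros(d.shape,bool);rk[215:262,200:300]=True
r=rk&(P[...,2]>.078)&(P[...,2]<.09);q=P[r];print('rack top',len(q));
s,l=frame(q,(.447,.26),-97)
for l0 in np.arange(-.08,.08,.02):
    k=(l>l0)&(l<l0+.02)
    if k.sum()>5: print(round(l0,3),'front s',np.percentile(s[k],99).round(4),q[k][np.argmax(s[k])].round(4))
```

```text
180 251 265 [0.4491 0.2648 0.045 ] w 0.0161 zmax 0.0356
185 244 275 [0.448  0.2705 0.045 ] w 0.0345 zmax 0.056
190 244 275 [0.4486 0.2761 0.045 ] w 0.0347 zmax 0.0593
195 248 272 [0.4487 0.2819 0.045 ] w 0.0272 zmax 0.0599
200 250 268 [0.4504 0.2875 0.045 ] w 0.0208 zmax 0.0541
205 250 268 [0.451  0.2933 0.045 ] w 0.0209 zmax 0.0548
210 250 267 [0.4522 0.2991 0.045 ] w 0.0199 zmax 0.0538
215 251 267 [0.4522 0.3052 0.045 ] w 0.0189 zmax 0.0545
220 250 267 [0.4534 0.3111 0.045 ] w 0.0202 zmax 0.0533
225 250 267 [0.4541 0.3173 0.045 ] w 0.0203 zmax 0.0535
230 250 267 [0.4548 0.3235 0.045 ] w 0.0205 zmax 0.0539
235 250 267 [0.4554 0.3298 0.045 ] w 0.0206 zmax 0.0539
240 250 267 [0.4561 0.3363 0.045 ] w 0.0208 zmax 0.0548
245 250 266 [0.4574 0.3428 0.045 ] w 0.0198 zmax 0.0539
tape 199 211 [0.45081091 0.29075702 0.05368831]
rack top 863
-0.04 front s -0.0712 [0.4216 0.3347 0.0786]
-0.02 front s -0.0711 [0.4365 0.3328 0.0831]
0.0 front s -0.0712 [0.4581 0.3303 0.0812]
0.02 front s -0.0714 [0.4776 0.328  0.0818]
```

Run:
```python
from h import *
go([.4516,.297,.033],82.8)
```

```text
t 11.5 tcp [0.447  0.2598 0.1944] yaz -96.16 spin rad 0.0182 then cm [16.13 -3.76  0.  ] no-spin cm [16.13 -3.76 -0.07] j [ 52.   7. -22.  -0. -61. -58.] F [ 1.1 -0.2 -0.4] op 0.0452
```

Emit:
move_arm:
  commands:
    - [[0, -3.76, -0.07, 0], [0, 0, 0, 0.018], [3, 0, 0, 0], [3, 0, 0, 0], [3, 0, 0, 0], [2, 0, 0, 0], [0, 0, 0, 0], [0, 0, 0, 0]]

```text
clock: 12.3
tool_pos: [0.4523, 0.2971, 0.0851]
orientation: [77.0, 89.9, -110.2]
force: [-0.8, -0.5, 0.7]
opening: 0.0448
```

Run:
```python
from h import *
go([.4516,.297,.033],82.8)
```

```text
t 12.3 tcp [0.4523 0.2971 0.0851] yaz -97.25 spin rad -0.0009 then cm [5.21 0.01 0.06] no-spin cm [5.21 0.01 0.06] j [ 54.  16. -27.   0. -47. -61.] F [-0.8 -0.5  0.7] op 0.0448
```

Emit:
move_arm:
  commands:
    - [[2, 0, 0.05, 0], [1.5, 0, 0, 0], [1, 0, 0, 0], [0.7, 0, 0, 0], [0, 0, 0, 0], [0, 0, 0, 0]]

```text
clock: 12.9
tool_pos: [0.4516, 0.2981, 0.0337]
orientation: [-131.8, 90.0, 41.0]
force: [0.4, 0.4, 0.2]
opening: 0.0453
```

Emit:
move_arm:
  commands:
    - [[0, 0, 0, 0], [0, 0, 0, 0], [0, 0, 0, 0], [0, 0, 0, 0], [0, 0, 0, 0], [0, 0, 0, 0]]
  jaw: 1.0

```text
clock: 13.5
tool_pos: [0.4512, 0.2978, 0.0331]
orientation: [21.5, 90.0, -165.8]
force: [-1.3, -0.0, 0.2]
opening: 0.0189
```

Emit:
move_arm:
  commands:
    - [[-0.1, 0, 0, 0], [0, 1, 0, 0], [0, 1.8, 0, 0], [0, 1.8, 0, 0], [0, 1.8, 0, 0], [0, 1.8, 0, 0], [0, 1.8, 0, 0], [0, 1.5, 0, 0]]

```text
clock: 14.3
tool_pos: [0.4362, 0.1816, 0.034]
orientation: [47.0, 90.0, -140.2]
force: [0.2, 0.7, -5.2]
opening: 0.0191
```

Emit:
move_arm:
  commands:
    - [[0, 1.5, 0, 0], [0, 1, 0, 0], [-1, 1, 0, 0], [-2, 0, 0, 0], [-2, 0, 0, 0], [-2, 0, 0, 0], [-2, 0, 0, 0], [0, 0, 0, 0]]

```text
clock: 15.1
tool_pos: [0.4341, 0.1501, 0.1272]
orientation: [-135.9, 89.7, 36.9]
force: [1.0, 0.6, -4.5]
opening: 0.0191
```

Run:
```python
from h import *
go([.474,.004,.1],97)
q,_=snapshot('side');np.save('s6',q);p,d,K,T=wrist();np.savez('w6',p=p,d=d,K=K,T=T)
save('v6',np.hstack([cv2.resize(q[160:320,150:350],(400,320)),cv2.resize(p,(400,320))]))
```

```text
t 15.1 tcp [0.4341 0.1501 0.1272] yaz -97.18 spin rad -0.2474 then cm [ 2.67 15.   -2.17] no-spin cm [ 2.69 14.   -5.77] j [ 44.   5. -34.   0. -51. -51.] F [ 1.   0.6 -4.5] op 0.0191
```

View pics/v6.png

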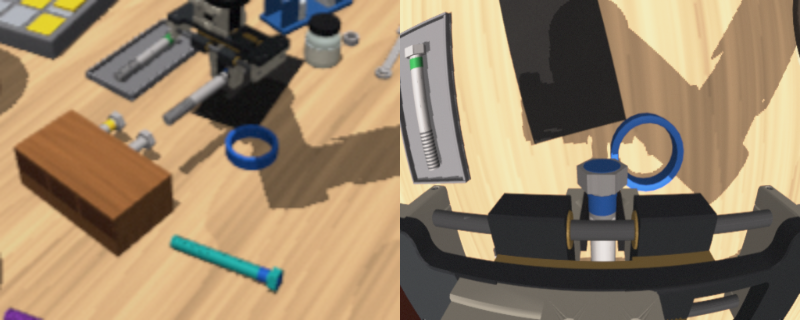

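Run:
```python
from h import *
go([.480,-.043,.127],96.9)
z=np.load('w6.npz');p,d,K,T=[z[k] for k in 'pdKT'];P=wcloud(d,K,T);h=cv2.cvtColor(p,cv2.COLOR_RGB2HSV);H,S,V=[h[...,i].astype(int) for i in range(3)]
b=(H>100)&(H<125)&(S>110);b[:188]=0;b[265:]=0;b[:,:355]=0;b[:,410:]=0
v,u=np.nonzero(b);q=P[b];t,M,o=pose();L=(q-t)@M
for v0 in range(188,265,4):
    k=(v>=v0)&(v<v0+4)
    if k.any(): print(v0,k.sum(),'tool xyz mm',(np.median(L[k],0)*1000).round(1))
```

```text
t 15.2 tcp [0.4323 0.149  0.1243] yaz -97.22 spin rad -0.2465 then cm [-0.29 19.63 -2.43] no-spin cm [-0.29 18.45 -7.14] j [ 44.   5. -34.  -0. -50. -51.] F [-0.1 -0.4 -5. ] op 0.0193
188 28 tool xyz mm [101.4  -1.8  92.5]
192 24 tool xyz mm [101.2  -5.7  92.3]
196 18 tool xyz mm [101.3  -9.4  92. ]
200 12 tool xyz mm [101.  -13.2  91.7]
204 2 tool xyz mm [101.5 -17.   91.1]
```

Run:
```python
from h import *
z=np.load('w6.npz');p,d,K,T=[z[k] for k in 'pdKT'];P=wcloud(d,K,T);h=cv2.cvtColor(p,cv2.COLOR_RGB2HSV);H,S,V=[h[...,i].astype(int) for i in range(3)]
b=(H>95)&(H<130)&(S>100);b[:188]=0;b[265:]=0;b[:,:235]=0;b[:,278:]=0
v,u=np.nonzero(b);q=P[b];t,M,o=pose();L=(q-t)@M
for v0 in range(188,265,4):
    k=(v>=v0)&(v<v0+4)&(abs(L[:,0]+.02)<.06)
    if k.any(): print(v0,k.sum(),'tool xyz mm',(np.median(L[k],0)*1000).round(1))
```

```text
188 19 tool xyz mm [-0.3 29.6 -0.5]
192 140 tool xyz mm [-4.7 29.6 -2.2]
196 170 tool xyz mm [-11.1  29.5  -3.2]
200 165 tool xyz mm [-17.1  29.5  -2.7]
204 103 tool xyz mm [-22.   29.4  -2.6]
232 50 tool xyz mm [-18.4  11.7  -1.9]
236 148 tool xyz mm [-20.4  10.6  -1.8]
240 145 tool xyz mm [-20.3   8.2  -1.6]
244 145 tool xyz mm [-20.4   5.9  -1.6]
248 145 tool xyz mm [-20.3   3.3  -1.6]
252 133 tool xyz mm [-20.3   1.   -1.6]
256 62 tool xyz mm [-21.1  -0.5  -1.8]
```

Emit:
move_arm:
  commands:
    - [[0, 1.3, -0.5, 0], [0, 2.5, -1, 0], [0, 2.9, -1.1, 0], [0, 2.9, -1.1, 0], [0, 2.9, -1.1, 0], [0, 2.8, -1.1, 0], [0, 2, -0.8, 0], [0, 1.1, -0.4, 0]]

```text
clock: 16.0
tool_pos: [0.479, -0.0447, 0.1228]
orientation: [24.1, 89.8, -163.2]
force: [0.1, 0.6, -5.1]
opening: 0.019
```

Emit:
move_arm:
  commands:
    - [[0, 0, 0, -0.05], [0, 0, 0, -0.07], [0, 0, 0, -0.07], [0, 0, 0, -0.06], [0, 0, 0, 0], [0, 0, 0, 0]]

```text
clock: 16.6
tool_pos: [0.4793, -0.0426, 0.1235]
orientation: [7.2, 89.9, -165.8]
force: [1.5, 0.8, -4.6]
opening: 0.019
```

Run:
```python
from h import *
go([.480,-.043,.127],96.9)
```

```text
t 16.6 tcp [ 0.4793 -0.0426  0.1235] yaz -82.99 spin rad 0.0019 then cm [-0.35  0.04 -0.06] no-spin cm [-0.35  0.04 -0.06] j [ 18.   8. -31.  -0. -51. -11.] F [ 1.5  0.8 -4.6] op 0.019
```

Emit:
move_arm:
  commands:
    - [[1, 0, 0, 0], [2, 0, 0, 0], [2, 0, 0, 0], [2, 0, 0, 0], [1.8, 0, 0, 0], [1, 0, 0, 0], [0.7, 0, 0, 0], [0, 0, 0, 0]]

```text
clock: 17.4
tool_pos: [0.4793, -0.0426, 0.0183]
orientation: [10.8, 89.9, -162.1]
force: [0.3, -0.6, -4.8]
opening: 0.019
```

Emit:
move_arm:
  commands:
    - [[0.3, 0, 0, 0], [0.2, 0, 0, 0], [0.2, 0, 0, 0], [0, 0, 0, 0], [0, 0, 0, 0]]

```text
clock: 17.9
tool_pos: [0.4798, -0.0425, 0.0123]
orientation: [-174.2, 90.0, 12.9]
force: [-0.1, -0.1, -3.7]
opening: 0.0192
```

Emit:
move_arm:
  commands:
    - [[0.1, 0, 0, 0], [0.1, 0, 0, 0], [0, 0, 0, 0], [0, 0, 0, 0]]

```text
clock: 18.3
tool_pos: [0.4797, -0.0425, 0.01]
orientation: [5.8, 90.0, -167.1]
force: [-0.2, -0.0, -5.1]
opening: 0.0194
```

Emit:
move_arm:
  commands:
    - [[0.1, 0, 0, 0], [0, 0, 0, 0], [0, 0, 0, 0]]

```text
clock: 18.6
tool_pos: [0.4796, -0.0425, 0.009]
orientation: [8.1, 90.0, -164.8]
force: [-0.7, -0.6, -4.3]
opening: 0.0192
```

Emit:
move_arm:
  commands:
    - [[0.1, 0, 0, 0], [0, 0, 0, 0], [0, 0, 0, 0]]

```text
clock: 18.9
tool_pos: [0.4798, -0.0425, 0.0082]
orientation: [-176.1, 90.0, 11.0]
force: [-0.1, 0.5, -2.8]
opening: 0.0187
```

Emit:
move_arm:
  commands:
    - [[0.1, 0, 0, 0], [0, 0, 0, 0], [0, 0, 0, 0]]

```text
clock: 19.2
tool_pos: [0.4799, -0.0423, 0.0075]
orientation: [-164.7, 90.0, 22.4]
force: [-3.1, 2.5, 5.4]
opening: 0.0194
```

Emit:
move_arm:
  commands:
    - [[0.05, 0, 0, 0], [0, 0, 0, 0], [0, 0, 0, 0]]

```text
clock: 19.5
tool_pos: [0.4799, -0.0423, 0.0074]
orientation: [-172.1, 90.0, 15.0]
force: [-5.8, 4.4, 11.3]
opening: 0.0187
```

```bash
cat > tilt.py <<'E'
from h import *
p,d,K,T=wrist();t,M,o=pose();P=wcloud(d,K,T);h=cv2.cvtColor(p,cv2.COLOR_RGB2HSV);H,S,V=[h[...,i].astype(int) for i in range(3)]
b=(H>95)&(H<130)&(S>100);b[:150]=0;b[265:]=0;b[:,:235]=0;b[:,278:]=0
L=(P-t)@M*1000; k=b&(abs(L[...,0]+11)<16)&(abs(L[...,2])<25)&(abs(L[...,1]-15)<35)
q=L[k]; disc=q[q[:,1]>24]; tape=q[(q[:,1]<20)]; tape=tape[tape[:,0]<np.percentile(tape[:,0],60)]
print('disc n',len(disc),'y',np.median(disc[:,1]).round(1),'x',disc[:,0].min().round(1),disc[:,0].max().round(1),'slope deg',np.degrees(np.polyfit(disc[:,0],disc[:,1],1)[0]).round(2))
print('tape n',len(tape),'slope deg',np.degrees(np.polyfit(tape[:,1],tape[:,0],1)[0]).round(2),np.percentile(tape[:,0],[5,50,95]).round(1), o['force'].round(1))
E
python3 tilt.py
```

```text
disc n 636 y 30.3 x -24.6 1.0 slope deg 1.86
tape n 483 slope deg -1.85 [-21.3 -20.2 -19.1] [-5.3  3.6 12.1]
```

Emit:
move_arm:
  commands:
    - [[-0.1, 0, 0, 0], [0, 0, 0, 0], [0, 0, 0, 0], [0, 0, 0, 0], [0, 0, 0, 0]]
  jaw: 3.2

```text
clock: 20.05
tool_pos: [0.4798, -0.0425, 0.0075]
orientation: [45.9, 90.0, -127.0]
force: [-0.2, -0.3, -0.6]
opening: 0.0322
```

Emit:
move_arm:
  commands:
    - [[-1, 0, 0, 0], [-2, 0, 0, 0], [-3, 0, 0, 0], [-3, 0, 0, 0], [-3, 0, 0, 0], [-2, 0, 0, 0], [0, -3, 0, 0], [0, 0, 0, 0]]
  jaw: 4.5

```text
clock: 20.85
tool_pos: [0.4763, -0.0112, 0.1493]
orientation: [-161.7, 89.8, 25.4]
force: [-0.3, -0.6, -0.2]
opening: 0.0451
```

Run:
```python
from h import *
p,d,K,T=wrist('w7');np.savez('w7',p=p,d=d,K=K,T=T)
t,M,o=pose();P=wcloud(d,K,T);L=(P-t)@M*1000
h=cv2.cvtColor(p,cv2.COLOR_RGB2HSV);H,S,V=[h[...,i].astype(int) for i in range(3)]
go([.48,-.043,.0062],96.9)
# bolt points: 8..45mm over table, near mat
m=(P[...,2]>.012)&(P[...,2]<.045)&(abs(P[...,0]-.475)<.05)&(abs(P[...,1])<.12);m[225:]=0
v,u=np.nonzero(m);q=P[m];print(len(q))
for v0 in range(v.min(),v.max()+1,6):
    uu=u[v==v0]
    if len(uu)>4:
        c=wplane(K,T,np.array([uu.min()-.5,uu.max()+.5]),np.array([v0,v0]),.018);print(v0,uu.min(),uu.max(),c.mean(0).round(4),'w',np.linalg.norm(c[0]-c[1]).round(4))
b=m&(H>95)&(H<130)&(S>100);v,u=np.nonzero(b);print('blue v',v.min(),v.max(),np.unique(v))
```

```text
t 20.9 tcp [ 0.4761 -0.0119  0.1487] yaz -82.81 spin rad 0.0051 then cm [1.425e+01 3.140e+00 1.000e-02] no-spin cm [14.25  3.15  0.02] j [ 22.   6. -30.  -0. -54. -15.] F [ 0.   0.3 -0.3] op 0.045
2374
78 327 331 [ 0.4234 -0.1218  0.018 ] w 0.005
120 242 278 [ 0.4842 -0.0711  0.018 ] w 0.0357
126 242 278 [ 0.4835 -0.0653  0.018 ] w 0.0358
132 242 277 [ 0.4832 -0.0594  0.018 ] w 0.035
138 250 270 [ 0.482  -0.0535  0.018 ] w 0.0205
144 250 270 [ 0.4812 -0.0476  0.018 ] w 0.0206
150 250 270 [ 0.4805 -0.0417  0.018 ] w 0.0206
156 250 270 [ 0.4797 -0.0357  0.018 ] w 0.0207
162 251 270 [ 0.4784 -0.0297  0.018 ] w 0.0198
168 251 270 [ 0.4777 -0.0237  0.018 ] w 0.0199
174 251 270 [ 0.4769 -0.0175  0.018 ] w 0.0201
180 251 270 [ 0.4761 -0.0113  0.018 ] w 0.0202
186 251 270 [ 0.4753 -0.005   0.018 ] w 0.0203
192 251 270 [0.4745 0.0013 0.018 ] w 0.0204
198 251 269 [0.4741 0.0078 0.018 ] w 0.0195
204 251 269 [0.4733 0.0143 0.018 ] w 0.0197
210 251 269 [0.4725 0.021  0.018 ] w 0.0198
216 251 269 [0.4716 0.0277 0.018 ] w 0.02
222 252 269 [0.4702 0.0345 0.018 ] w 0.0191
blue v 118 151 [118 119 137 138 139 140 141 142 143 144 145 146 147 148 149 150 151]
```

View pics/w7.png

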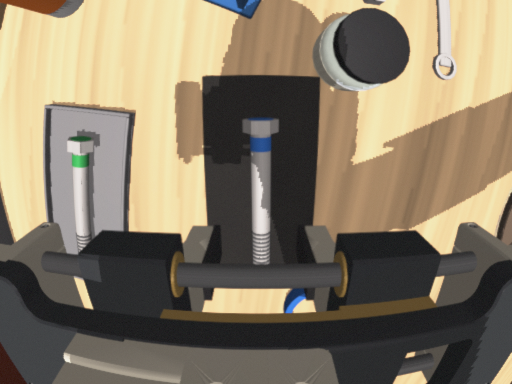

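Run:
```python
from h import *
go([.474,.0053,.0065],97.3)
```

```text
t 20.9 tcp [ 0.4761 -0.0119  0.1487] yaz -82.81 spin rad -0.0019 then cm [ 1.422e+01 -1.720e+00  1.000e-02] no-spin cm [ 1.422e+01 -1.720e+00  1.000e-02] j [ 22.   6. -30.  -0. -54. -15.] F [ 0.   0.3 -0.3] op 0.045
```

Emit:
move_arm:
  commands:
    - [[0, -1.72, 0, 0], [3, 0, 0, 0], [3, 0, 0, 0], [3, 0, 0, 0], [2, 0, 0, 0], [1.4, 0, 0, 0], [0.8, 0, 0, 0], [0, 0, 0, 0]]

```text
clock: 21.7
tool_pos: [0.4732, 0.0038, 0.0148]
orientation: [16.9, 89.9, -156.0]
force: [-1.0, -0.1, -0.5]
opening: 0.0449
```

Run:
```python
from h import *
go([.474,.0053,.0065],97.3)
```

```text
t 21.7 tcp [0.4732 0.0038 0.0148] yaz -82.91 spin rad -0.0037 then cm [ 0.83 -0.14 -0.1 ] no-spin cm [ 0.83 -0.14 -0.1 ] j [ 24.  17. -39.  -0. -35. -17.] F [-1.  -0.1 -0.5] op 0.0449
```

Emit:
move_arm:
  commands:
    - [[0.4, -0.1, -0.08, 0], [0.4, 0, 0, 0], [0, 0, 0, 0], [0, 0, 0, 0]]

```text
clock: 22.1
tool_pos: [0.4747, 0.0055, 0.0078]
orientation: [-164.4, 90.0, 22.7]
force: [-0.4, 0.9, -0.2]
opening: 0.0448
```

Emit:
move_arm:
  commands:
    - [[0, 0, 0, 0], [0, 0, 0, 0], [0, 0, 0, 0], [0, 0, 0, 0], [0, 0, 0, 0], [0, 0, 0, 0]]
  jaw: 1.0

```text
clock: 22.7
tool_pos: [0.4741, 0.0053, 0.0075]
orientation: [5.3, 90.0, -167.7]
force: [-3.5, 0.5, 4.5]
opening: 0.0191
```

Emit:
move_arm:
  commands:
    - [[-0.5, 0, 0, 0], [-1, 0, 0, 0], [-2, 0, 0, 0], [-3, 0, 0, 0], [-3, 0, 0, 0], [-3, 0, 0, 0], [-3, 0, 0, 0], [-1, 0, 0, 0]]

```text
clock: 23.5
tool_pos: [0.476, 0.0058, 0.1762]
orientation: [-169.4, 89.7, 17.7]
force: [-0.5, 0.8, -4.4]
opening: 0.0193
```

```bash
cat > meas.py <<'E'
from h import *
p,d,K,T=wrist();t,M,o=pose();P=wcloud(d,K,T);h=cv2.cvtColor(p,cv2.COLOR_RGB2HSV);H,S,V=[h[...,i].astype(int) for i in range(3)]
b=(H>95)&(H<130)&(S>100);b[265:]=0;b[:,:235]=0;b[:,278:]=0
L=(P-t)@M*1000; k=b&(abs(L[...,0]+11)<17)&(abs(L[...,2])<25)&(L[...,1]>20)&(L[...,1]<95)
q=L[k]; disc=q[q[:,1]>72]; tape=q[(q[:,1]<68)]
print('disc n',len(disc)); 
if len(disc)>5: print('y',np.percentile(disc[:,1],[5,50,95]).round(1),'x',disc[:,0].min().round(1),disc[:,0].max().round(1))
if len(tape)>5: 
    tz=tape[tape[:,0]<np.percentile(tape[:,0],50)];print('tape n',len(tape),'y',np.percentile(tape[:,1],[2,98]).round(1),'z',np.median(tape[:,2]).round(1),'slope',np.degrees(np.polyfit(tz[:,1],tz[:,0],1)[0]).round(2),'topx',np.percentile(tape[:,0],[2,50]).round(1))
n=(abs(L[...,0]+11)<22)&(abs(L[...,2])<22)&(L[...,1]>20)&(L[...,1]<120);n[250:]=0
print('head end y',np.percentile(L[n][:,1],[98,99.5,100]).round(1))
E
python3 meas.py; python3 -c "
from h import *
go([.512,-.281,.16],71)"
```

```text
disc n 83
y [78.  78.1 78.4] x -24.1 -4.3
tape n 1111 y [47.7 60.8] z -1.4 slope -0.76 topx [-21.  -18.9]
head end y [77.7 78.3 78.4]
t 23.55 tcp [0.476  0.0059 0.176 ] yaz -82.88 spin rad 0.4559 then cm [  1.64  25.95 -12.73] no-spin cm [ 1.57 28.91 -0.  ] j [ 24.   4. -28.   0. -58. -17.] F [ 0.3  0.4 -2.7] op 0.0192
```

Emit:
move_arm:
  commands:
    - [[0, 1.5, 0, 0], [0, 3, 0, 0], [0, 4, 0, 0], [0, 4.5, 0, 0], [0, 4.5, 0, 0], [0, 4.5, 0, 0], [0, 4, 0, 0], [0, 2.5, 0, 0]]

```text
clock: 24.35
tool_pos: [0.5088, -0.2797, 0.1703]
orientation: [-21.1, 89.8, 165.9]
force: [0.1, 0.4, -5.0]
opening: 0.0191
```

Emit:
move_arm:
  commands:
    - [[0, 0, 0, 0.06], [0, 0, 0, 0.1], [0, 0, 0, 0.1], [0, 0, 0, 0.1], [0, 0, 0, 0.06], [0, 0, 0, 0.036], [0, 0, 0, 0], [0, 0, 0, 0]]

```text
clock: 25.15
tool_pos: [0.5092, -0.2772, 0.1713]
orientation: [-0.2, 89.9, 160.9]
force: [0.0, -0.1, -4.5]
opening: 0.0192
```

```bash
python3 meas.py
python3 - <<'E'
from h import *
go([.5113,-.2840,.0475],71)
p,d,K,T=wrist();P=wcloud(d,K,T);h=cv2.cvtColor(p,cv2.COLOR_RGB2HSV);H,S,V=[h[...,i].astype(int) for i in range(3)]
A=(.5113,-.2837);s,l=frame(P,A,251)
near=(abs(s)<.13)&(abs(l)<.06);near[235:]=0
red=near&((H<8)|(H>172))&(S>130)&(P[...,2]>.07)
print('red s',np.percentile(s[red],[2,50,98]).round(4),'l',np.percentile(l[red],[1,50,99]).round(4),red.sum())
pl=near&(H>100)&(H<128)&(S>100)&(P[...,2]>.070)&(P[...,2]<.08)
for a in (1,-1):
    k=pl&(a*l>.015); print('plate',k.sum(),'l',np.percentile(l[k],[2,50,98]).round(4), 's',np.percentile(s[k],[1,99]).round(3))
vb=near&(S<60)&(P[...,2]>.05)&(P[...,2]<.06)&(abs(l)>.014)
print('vblk l',np.percentile(l[vb],[2,98]).round(4),'s',np.percentile(s[vb],[2,98]).round(4),vb.sum())
E
```

```text
disc n 84
y [77.5 77.6 77.9] x -23.5 -3.8
tape n 1108 y [47.  60.3] z -1.2 slope -0.49 topx [-20.6 -18.5]
head end y [77.2 77.8 77.9]
t 25.2 tcp [ 0.5094 -0.2772  0.1716] yaz -108.97 spin rad 0.0005 then cm [12.41  0.58 -0.42] no-spin cm [12.41  0.58 -0.42] j [ -9.  14. -16.  -0. -60. -10.] F [-0.2  0.2 -4.4] op 0.0191
red s [0.0851 0.0878 0.0905] l [-0.0291 -0.0006  0.0292] 479
plate 198 l [0.0242 0.0278 0.0301] s [0.049 0.084]
plate 125 l [-0.0301 -0.0268 -0.0238] s [0.07  0.084]
vblk l [-0.0296  0.0294] s [-0.0497  0.0431] 656
```

Run:
```python
from h import *
go([.5093,-.2851,.0475],71)
```

```text
t 25.25 tcp [ 0.5095 -0.2772  0.1719] yaz -108.98 spin rad 0.0004 then cm [12.44  0.75 -0.25] no-spin cm [12.44  0.75 -0.25] j [ -9.  14. -16.  -0. -60. -10.] F [ 0.4 -0.  -4.2] op 0.0191
```

Emit:
move_arm:
  commands:
    - [[0, 0.75, -0.25, 0], [1.5, 0, 0, 0], [2.5, 0, 0, 0], [2.5, 0, 0, 0], [1.5, 0, 0, 0], [1, 0, 0, 0], [0, 0, 0, 0], [0, 0, 0, 0]]

```text
clock: 26.05
tool_pos: [0.5102, -0.2857, 0.0831]
orientation: [159.1, 90.0, -39.9]
force: [0.4, -0.3, -4.3]
opening: 0.0192
```

Run:
```python
from h import *
go([.5093,-.2851,.0475],71)
```

```text
t 26.05 tcp [ 0.5102 -0.2857  0.0831] yaz -109.0 spin rad -0.0001 then cm [ 3.56 -0.03  0.1 ] no-spin cm [ 3.56 -0.03  0.1 ] j [-10.  20. -21.   0. -49.  -9.] F [ 0.4 -0.3 -4.3] op 0.0192
```

Emit:
move_arm:
  commands:
    - [[0.5, 0, 0.1, 0], [1, 0, 0, 0], [1, 0, 0, 0], [0.7, 0, 0, 0], [0.3, 0, 0, 0], [0, 0, 0, 0]]

```text
clock: 26.65
tool_pos: [0.5084, -0.2849, 0.0468]
orientation: [9.0, 89.9, 170.0]
force: [0.3, 0.1, -5.2]
opening: 0.0196
```

Emit:
move_arm:
  commands:
    - [[0.2, 0, 0, 0], [0.2, 0, 0, 0], [0, 0, 0, 0], [0, 0, 0, 0]]

```text
clock: 27.05
tool_pos: [0.5088, -0.285, 0.0437]
orientation: [-179.2, 90.0, -18.2]
force: [0.9, -0.3, -4.0]
opening: 0.0191
```

Emit:
move_arm:
  commands:
    - [[0.2, 0, 0, 0], [0, 0.2, 0, 0], [0, 0.1, 0, 0], [0, 0, 0, 0], [0, 0, 0, 0]]

```text
clock: 27.55
tool_pos: [0.5081, -0.288, 0.0418]
orientation: [175.5, 90.0, -23.5]
force: [0.3, -0.7, -3.4]
opening: 0.0194
```

Emit:
move_arm:
  commands:
    - [[0, 0.1, 0, 0], [0, 0, 0, 0], [0, 0, 0, 0]]

```text
clock: 27.85
tool_pos: [0.5076, -0.2888, 0.0417]
orientation: [179.4, 90.0, -19.7]
force: [1.4, -1.4, -3.2]
opening: 0.0196
```

Emit:
move_arm:
  commands:
    - [[0, 0.1, 0, 0], [0, 0, 0, 0], [0, 0, 0, 0]]

```text
clock: 28.15
tool_pos: [0.5072, -0.2897, 0.0416]
orientation: [-175.7, 90.0, -14.8]
force: [2.5, 0.5, -3.3]
opening: 0.0194
```

Emit:
move_arm:
  commands:
    - [[0, 0.05, 0, 0], [0, 0, 0, 0], [0, 0, 0, 0]]

```text
clock: 28.45
tool_pos: [0.5071, -0.29, 0.0416]
orientation: [-135.6, 90.0, 25.3]
force: [2.5, 3.4, -1.7]
opening: 0.0192
```

Emit:
move_arm:
  commands:
    - [[0, 0.05, 0, 0], [0, 0, 0, 0], [0, 0, 0, 0]]

```text
clock: 28.75
tool_pos: [0.5071, -0.29, 0.0416]
orientation: [-116.6, 90.0, 44.3]
force: [3.1, 5.9, -1.5]
opening: 0.0191
```

Emit:
move_arm:
  commands:
    - [[0.1, 0, 0, 0], [0, 0, 0, 0], [0, 0, 0, 0]]

```text
clock: 29.05
tool_pos: [0.5073, -0.2901, 0.0412]
orientation: [-147.4, 89.9, 13.6]
force: [2.1, 7.0, 2.5]
opening: 0.0193
```

Emit:
move_arm:
  commands:
    - [[0.1, 0, 0, 0], [0, 0, 0, 0], [0, 0, 0, 0]]

```text
clock: 29.35
tool_pos: [0.5075, -0.2903, 0.0408]
orientation: [-164.6, 89.9, -3.6]
force: [0.3, 7.2, 8.3]
opening: 0.0191
```

```bash
python3 meas.py
```

```text
disc n 0
tape n 1097 y [47.2 60.5] z -1.4 slope 0.19 topx [-19.7 -17.7]
head end y [81.2 82.5 83.2]
```

Emit:
move_arm:
  commands:
    - [[0.1, 0, 0, 0], [0, 0, 0, 0], [0, 0, 0, 0]]

```text
clock: 29.7
tool_pos: [0.5076, -0.2903, 0.0406]
orientation: [-172.9, 89.9, -11.8]
force: [-0.3, 9.1, 13.3]
opening: 0.0191
```

```bash
python3 meas.py
```

```text
disc n 0
tape n 1108 y [47.1 60.4] z -1.4 slope 0.03 topx [-19.7 -17.6]
head end y [80.1 82.4 83. ]
```

Emit:
move_arm:
  commands:
    - [[0, 0, 0, 0], [0, 0, 0, 0], [0, 0, 0, 0], [0, 0, 0, 0], [0, 0, 0, 0], [0, 0, 0, 0]]
  jaw: 4.0

```text
clock: 30.35
tool_pos: [0.5067, -0.2907, 0.0384]
orientation: [15.4, 90.0, 176.4]
force: [-0.8, -0.7, -0.0]
opening: 0.0399
```

```bash
python3 meas.py; python3 -c "
from h import *
go([.5093,-.2851,.0475],71)"
```

```text
disc n 0
tape n 1172 y [46.4 59.8] z -1.8 slope 0.08 topx [-21.9 -19.7]
head end y [75.  75.8 76.1]
t 30.4 tcp [ 0.5067 -0.2907  0.0384] yaz -109.03 spin rad -0.0005 then cm [-0.91 -0.61 -0.07] no-spin cm [-0.91 -0.61 -0.07] j [-11.  23. -24.   0. -43.  -8.] F [-0.7  0.6  0.3] op 0.0398
```

Emit:
move_arm:
  commands:
    - [[-1, 0, 0, 0], [-2, 0, 0, 0], [-3, 0, 0, 0], [-3, 0, 0, 0], [-3, 0, 0, 0], [-3, 0, 0, 0], [0, -2, 0, 0], [0, 0, 0, 0]]

```text
clock: 31.2
tool_pos: [0.5142, -0.2708, 0.1906]
orientation: [-166.0, 89.8, -5.0]
force: [-1.2, 0.4, -0.2]
opening: 0.0403
```

Run:
```python
from h import *
p,d,K,T=wrist('w8');P=wcloud(d,K,T);h=cv2.cvtColor(p,cv2.COLOR_RGB2HSV);H,S,V=[h[...,i].astype(int) for i in range(3)]
s,l=frame(P,(.5113,-.2837),251);near=(abs(s)<.13)&(abs(l)<.06);near[235:]=0
red=near&((H<8)|(H>172))&(S>130)&(P[...,2]>.07);print('red s',np.percentile(s[red],[2,98]).round(4))
tp=near&(H>95)&(H<130)&(S>100)&(abs(l)<.012)&(P[...,2]>.045)&(P[...,2]<.068);print('tape',tp.sum(),np.percentile(s[tp],[2,50,98]).round(4),P[tp][:,2].max().round(4))
sh=near&(abs(l)<.006)&(P[...,2]>.055)&(P[...,2]<.072)
for s0 in np.arange(-.09,.09,.01):
    k=sh&(s>s0)&(s<s0+.01)
    if k.sum()>5: print(round(s0+.005,3),k.sum(),np.percentile(P[k][:,2],90).round(4),l[k].mean().round(4))
hd=near&(abs(l)<.013)&(P[...,2]>.061)&(P[...,2]<.069);print('head s',np.percentile(s[hd],[2,98]).round(4),hd.sum())
save('v8',np.hstack([cv2.resize(p[60:250,190:350],(480,570),interpolation=cv2.INTER_CUBIC)]))
```

```text
red s [0.0849 0.0903]
tape 312 [-0.068   0.0612  0.068 ] 0.0613
-0.075 45 0.0595 -0.0004
-0.065 93 0.0597 -0.0003
-0.055 94 0.0597 -0.0002
-0.045 100 0.0596 -0.0003
-0.035 102 0.0594 0.0
-0.025 108 0.0593 0.0001
-0.015 111 0.0594 0.0004
-0.005 114 0.0593 0.0002
0.005 120 0.059 0.0004
0.015 120 0.0593 0.0004
0.025 120 0.0595 0.0003
0.035 130 0.0595 -0.0001
0.045 129 0.0591 -0.0001
0.055 129 0.0598 -0.0
0.065 141 0.0599 -0.0
0.075 130 0.065 -0.0
0.085 78 0.0682 -0.0001
head s [0.0727 0.085 ] 311
```

View pics/v8.png

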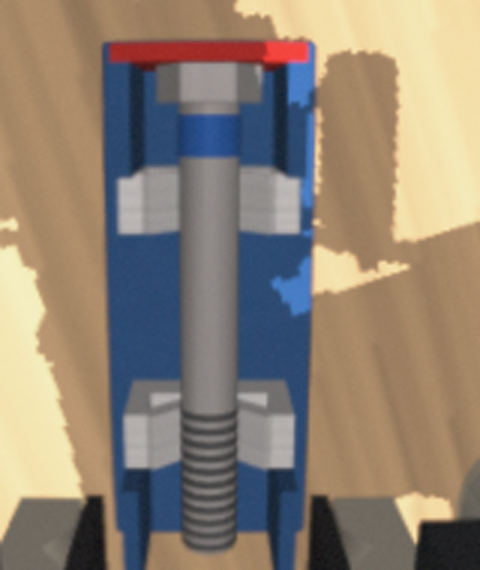

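The blue-taped bolt lies level in both Vs (head at about (209,80) in the crop), up against the red stop at (209,52). I'm handing in.

```bash
python3 -c "
from h import *
print(close_job())"
```

```text
the job is handed in; nothing more can be done
None
```

The bolt change is done and handed in at about 31 s of the 72 s allowed.

- **Green bolt:** I lifted it out of the cradle by the middle and lowered it into the grey tray until it made contact, then released it. It lies along the tray.
- **Blue bolt:** I drew it out of its pigeonhole by the head end, laid it flat on the black mat and let go. I took it again by the middle, moved it up to the red stop until I felt contact, and settled it in both V-grooves. I let go only once it was level.

**Last checks:**
- **Blue bolt in the cradle:** From the wrist camera, the top of the shank is level at 59–60 mm, which matches a seated axis of 50 mm. It is centred within 0.5 mm. The head face reads 85.0 mm and the stop face 84.9 mm in the same measuring frame, so they are in contact within measuring error.
- **Green bolt in the tray:** It was seen lying in the tray in the later pictures.
- **Forces:** They stayed below about 15 N in every reading I took. The gripper ended clear of everything, about 19 cm above the table.

**Disagreements:** While the bolt was held in the cradle, my head-end reading was a few millimetres out (80–83 mm instead of about 78 mm), probably because the mask took in part of the red stop. The check after release was consistent. The wrist camera also reads about 1.3 mm off sideways; I allowed for that in the last approach. I did not re-check the other objects one by one, but there was no sign of contact with any of them.

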